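# Index a rice-cooker lid and close the seal arm

### The arm

A 7-joint arm with a two-finger parallel gripper is mounted at the origin on the work surface. World frame = base frame: x ahead of the robot, y to its left, z up, the work surface at z = 0. Lengths are in mm, angles in rad, forces in N, time in s.
With the tool pointing down it reaches from about 400 to 925 mm from the base axis. Payload 5.6 kg.
Tool frame: the origin (TCP) lies midway between the tips of the shut fingers; the grasp point (between the pads) lies 19 mm behind it; z points along the fingers, y is the line along which they close (so a half turn about z gives the same grasp; the last joint's range is limited). The gripper opens to 85 mm and grips with 20 to 120 N. Pads are 22 mm wide; open, the fingers measure 114 mm over their backs; the gripper's body (76 mm by 85 mm) begins 54 mm behind the grasp point. The pads swing forward as they close: fully open they stand 13 mm farther back than shut.
Start: joints at [1.218, 0.468, -0.012, 1.603, 0.006, 1.071, -0.056], TCP at [198.123, -619.076, 231.29] pointing down, gripper open.
Joint ranges: [-2.53, 2.53], [-0.31, 2.02], [-1.57, 1.55], [0.28, 2.44], [-1.29, 4.43], [0.15, 1.84], [-2.92, 2.92]. Speed limits (rad/s): [2.57, 2.57, 3.14, 3.14, 3.14, 3.14, 3.14].

### API

Orientations are given as a rotation vector (axis times angle).
In Python, from workcell import manip gives the robot as it stands. The module is installed in compiled form; this text tells all that it offers.
- The arm moves only by the tool carry_out, never from a script. Its argument "increments" is a list of rows, each a list of 7 numbers: the shift along the tool's x, y, z in units of 0.3 m (1.0 is 0.3 m), then the turn, a rotation vector about the tool's x, y, z in units of pi/2 rad (1.0 is pi/2 rad), then the opening, from 0 (shut) to 1 (fully open). A call has 1 to 5 rows; each row shifts and turns the commanded pose from where the row before left it, along the tool's axes as they then stand; what a row does not reach is not made up. A row lasts 1/10 s, in which the tool goes at most 50 mm and 8.59 degrees, less where a joint would pass 70% of its speed; a pose out of reach is approached as far as the arm can. A call with a number of a shift or a turn outside -1 to 1 is refused whole. A call with a gripper value outside its range is refused whole. The fingers move at their own pace and stop on an object; "squeeze" is the grip in N (left out, the last holds). Time passes only in rows, so rows that do not move let the fingers close. It gives the time, the measured TCP pose, the force, the opening and the grip force at its end, in the units of the state.
- manip.observe(): the state, without advancing time (a new reading comes with each control period).
- manip.get_image(name): name is "scene" or "top" or "wrist"; returns a dict with "color" (400x640x3 uint8, red, green, blue), "fx", "fy", "cx", "cy" (pixels), "world_to_cam" (4x4, takes a point from world to camera coordinates). Camera axes: x right, y down, z forward; pixel columns grow to the right and rows downward; lengths in mm; the calibration is good to about 2 mm. A picture is of the moment at which its call begins. There is no depth.
- manip.close_job(): hands the job in; it is judged then, once.
The state is a dict: "time": time; "joint_positions": joint angles; "dq": joint speeds; "joint_torque": joint torques, N m; "position": TCP position; "tcp_rot": TCP orientation; "force": force on the tool from outside, world axes, zero at the start; "wrist_torque": the same for the moment, N m; "gripper_width": finger opening in mm; "grip_force": force on a finger pad.
Only numpy, scipy, OpenCV 4.12 (cv2) and the standard library are available. Lean on these libraries where they do the work, as an engineer would, in place of code of your own. Each camera call takes 0.05 s, during which the arm holds its last target. There are 200 camera calls.

### The job

Set up the steam-valve test on the lid jig: with a closed fingertip, push on the turntable's spokes until the lid's raised off-centre valve points at the fixed wedge on the base, and leave it there. Then push the swing arm round until its round pad completely covers the valve. Push gently, do not grip or squeeze any part of the jig, leave all the loose things where they are, and finish clear of everything.

Things in the scene. Friction and masses are not known exactly. Their poses are not given: they have to be found in the camera images.
- jig: The fixed lid test jig: an aluminium base plate 12 mm thick, from -130 to 130 mm in its x and -130 to 190 mm in its y. Its origin is on the table under the turntable's axis; z up. In its frame the wedge (index mark) lies at -x of the axis and the swing arm's post at +y. Its yaw is between -0.6 and 0.2 rad.
- turntable (a joint): Angle of the grey turntable (radius 75 mm) with the steel inner lid fixed on it, rad, positive anticlockwise from above; at 0 or any whole turn the valve points exactly at the wedge. Turns freely either way, friction 0.12 N m (1 to 2 N at a spoke), no spring: stays where left. Starts at least 0.9 rad from the wedge. The lid's top is 68 mm above the table.
- spoke (a point): Middle of one of four equal steel spokes, 100 mm from the axis, 57 mm above the table. They stick out level from the turntable's rim at 45, 135, 225 and 315 degrees from the valve (this one at 45, anticlockwise from above): flat bars 10 mm wide, from 75 to 122 mm from the axis, underside 50 mm and top 64 mm above the table.
- valve (a point): Centre of the top of the lid's steam valve, the one tall black stub on the lid: 12 mm diameter, 10 mm high, 45 mm from the turntable's axis, top 78 mm above the table. (The flat steel boss on the axis is not the valve.)
- index (a point): Inner, narrow end of the dark steel wedge fixed on the base plate, 82 mm from the turntable's axis, top 34 mm above the table; it passes under the spokes.
- swing_arm (a joint): Angle of the swing arm, rad: 0 when its pad is over the place where the valve belongs (in line with the wedge, 45 mm from the turntable's axis); grows clockwise from above as the arm opens, to the robot's side of the jig. Starts at 0.95 to 1.45; firm stop at -0.03. Friction 0.12 N m, no spring: stays where left.
- pad (a point): Centre of the underside of the arm's round rubber pad (36 mm diameter), 152 mm from the pivot, 82 mm above the table (4 mm above the valve's top).
- pivot (a point): On the axis of the swing arm's upright post, 145 mm from the turntable's axis. The arm is a level aluminium bar 14 mm wide, underside 92 mm and top 106 mm above the table, running from here to 165 mm out; it passes above spokes, lid and valve.
- valve_cap: Loose black spare valve cap, 26 mm diameter, 34 mm high, standing on the base plate's corner; origin under its centre. To be left alone.
- seal_ring: Loose rubber ring, 32 mm diameter, 8 mm high, lying on another corner of the base plate; origin under its centre. To be left alone.
- screwdriver: Loose screwdriver, 200 mm long, lying on the table along its x. To be left alone.
- spare_lid: Loose spare steel lid, 142 mm diameter, 16 mm high at the middle, lying on the table. To be left alone.
- gauge: Loose round dial gauge, 60 mm diameter, 24 mm high, with a short stem. To be left alone.
- lube: Loose white bottle, 48 mm diameter, 130 mm high, standing. To be left alone.
- parts_tray: Loose grey open tray, 130 x 100 x 35 mm. To be left alone.

How it is judged:
By the outcome, as a careful person would: the job done as asked, in the order asked, and still so for the second after the job is handed in, with the robot touching nothing.
It also fails if it takes over 72 s, if anything falls off the work surface, if the arm or the gripper's body presses on something with over 40 N, if the wrist force passes 120 N, or if a joint passes its speed limit or range.

## Working session

There is one attempt and no reset: what is moved stays moved. The work goes in short steps, Python scripts to look and compute and a tool call to move; the robot and the scene stay as the last step left them, time stands still between calls to the robot, and variables do not carry over. Pictures are saved under pics/ and viewed, at most 10 in all, crops included, and the job is handed in when it is done.

Besides the shell and the picture viewer there is one more tool, called after "Request:" in YAML: its name, and indented under it one key for each argument. carry_out: Moves the arm, as the interface text tells. Shifts and turns lie within -1 to 1; 1 stands for 0.3 m of shift or pi/2 rad of turn. Its arguments: {"type":"object","properties":{"increments":{"type":"array"},"squeeze":{"type":"number"}},"required":["increments"]}

```bash
mkdir -p pics; cat > h.py <<'E'
import numpy as np, cv2, sys
from workcell import manip
from scipy.spatial.transform import Rotation as R
def snap(name,fn,crop=None,scale=1):
    d=manip.get_image(name); im=d["color"][:,:,::-1]
    np.save('pics/'+fn+'.npy',im)
    np.savez('pics/'+fn+'_cal.npz',K=[d["fx"],d["fy"],d["cx"],d["cy"]],T=d["world_to_cam"])
    save(fn,fn,crop,scale)
def save(fn,out,crop=None,scale=1):
    im=np.load('pics/'+fn+'.npy')
    if crop: im=im[crop[1]:crop[3],crop[0]:crop[2]]
    cv2.imwrite('pics/'+out+'.png',cv2.resize(im,None,fx=scale,fy=scale,interpolation=cv2.INTER_CUBIC))
def cal(fn):
    z=np.load('pics/'+fn+'_cal.npz'); return z['K'],z['T']
def ray(fn,u,v):
    K,T=cal(fn); d=np.array([(u-K[2])/K[0],(v-K[3])/K[1],1]); Rm=T[:3,:3]
    return -Rm.T@T[:3,3], Rm.T@d
def atz(fn,u,v,z):
    o,d=ray(fn,u,v); return o+d*(z-o[2])/d[2]
def proj(fn,p):
    K,T=cal(fn); c=T[:3,:3]@np.array(p,float)+T[:3,3]; return K[0]*c[0]/c[2]+K[2],K[1]*c[1]/c[2]+K[3]
def tri(*obs):
    A=np.zeros((3,3));b=np.zeros(3)
    for o in obs:
        c,d=ray(*o); d=d/np.linalg.norm(d); P=np.eye(3)-np.outer(d,d); A+=P;b+=P@c
    return np.linalg.solve(A,b)
E
python3 - <<'E'
from h import *
snap('top','t0'); snap('scene','s0')
for n in('t0','s0'): print(cal(n)[0], ray(n,320,200))
o=manip.observe(); print(o['position'],o['tcp_rot'],o['force'],o['gripper_width'],o['time'])
E
```

```text
[453.46632136 453.46632136 325.67127264 200.5482434 ] (array([ 441.80322446,  -19.59547936, 1335.82533315]), array([ 0.09085359,  0.04125756, -0.9950886 ]))
[367.3349884  367.3349884  319.04761403 198.94040852] (array([1167.05346025, -230.60315122,  833.19422346]), array([-0.61971921,  0.24682645, -0.74500997]))
[ 197.9294012  -618.59817648  230.41015494] [-3.10242919e+00 -4.84308349e-01  5.96860326e-04] [0.01570802 0.19646189 0.64979423] 85.58587807753133 0.1
```

View pics/t0.png

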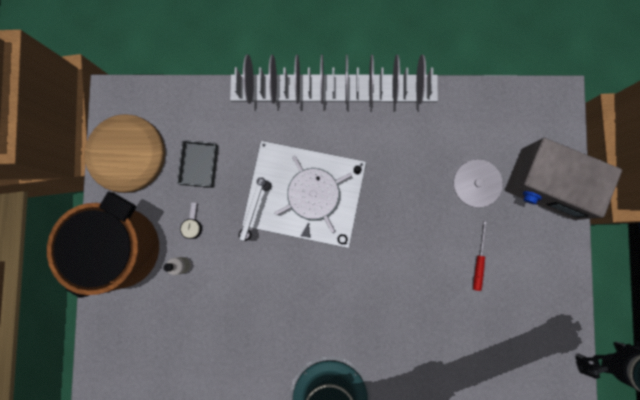

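View pics/s0.png

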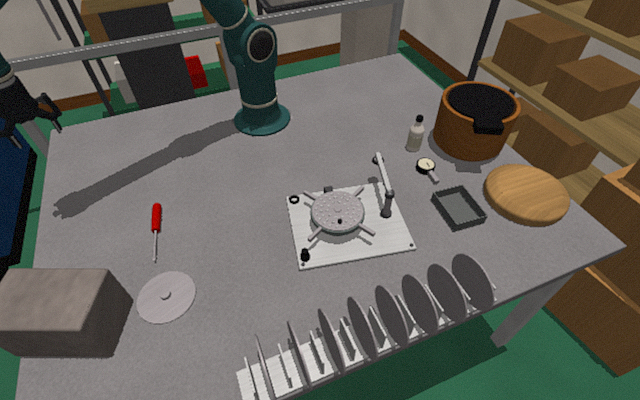

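The top view shows the jig near (313,194), the post near (263,184), the arm end near (245,235), the wedge near (307,230) and a dark dot (valve) near (318,179). I'll enlarge both views.

```bash
python3 - <<'E'
from h import *
save('t0','t0c',(230,130,380,255),4.8); save('s0','s0c',(275,140,425,275),4.4)
E
```

```text
(no output)
```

View pics/t0c.png

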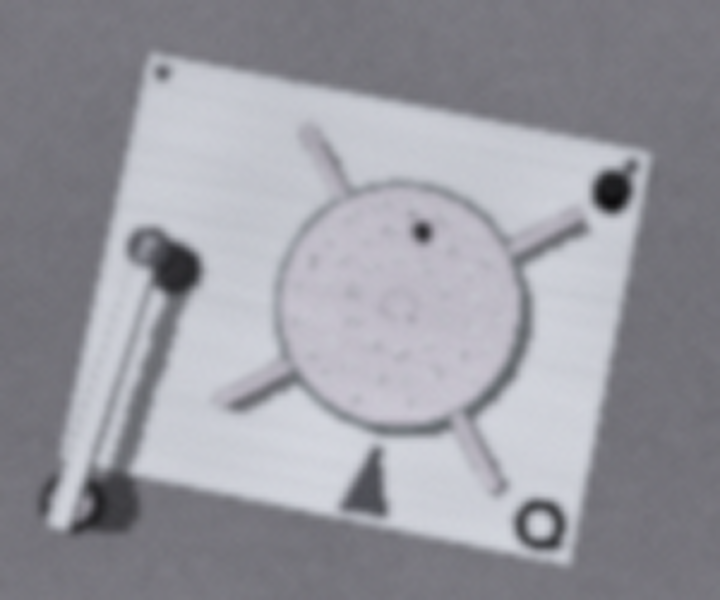

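View pics/s0c.png

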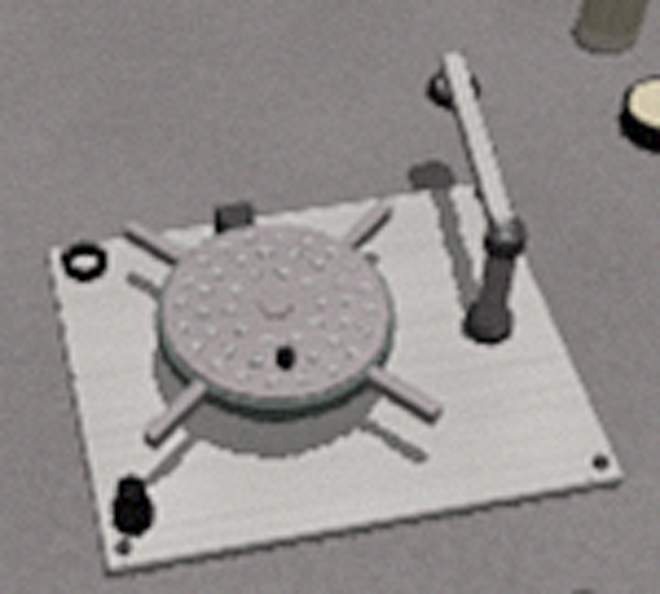

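Top crop: corners (150,53), (652,152), (570,565); lid boss (400,305); valve (422,231); wedge tip (377,447). Scene crop: corners (622,478), (108,572), (50,250); valve top (285,352); the arm is open toward the robot. Now a least-squares fit over both views.

```bash
python3 - <<'E'
from h import *
from scipy.optimize import least_squares
t=lambda x,y:(230+x/4.8,130+y/4.8); s=lambda x,y:(275+x/4.4,140+y/4.4)
print('tri valve',tri(('t0',*t(422,231)),('s0',*s(285,352))),'boss',tri(('t0',*t(400,305)),('s0',*s(275,309))))
print('TRcorner',tri(('t0',*t(652,152)),('s0',*s(108,570))),'armtip',tri(('t0',*t(60,530)),('s0',*s(453,55))))
Z=lambda a:np.array([[np.cos(a),-np.sin(a),0],[np.sin(a),np.cos(a),0],[0,0,1]])
def pts(p):
    x,y,a,th,ar=p
    tt=lambda r,an,z:(r*np.cos(an),r*np.sin(an),z)
    v=np.pi+th
    d=-np.pi/2  # arm dir placeholder
    piv=np.array([0,145.,0]); pad0=np.array([-45,0,0])-piv
    tip=piv+Z(-ar)@pad0/np.linalg.norm(pad0)*165
    J=[(130,190,12),(130,-130,12),(-130,-130,12),(0,0,68),tt(45,v,78),(-82,0,34),(*tip[:2],106)]+[tt(122,v+np.pi/4+k*np.pi/2,64 if 1 else 57) for k in range(4)]
    return [Z(a)@np.array(q)+[x,y,0] for q in J]
# order: spokes at 45,135,225,315 from valve anticlockwise
ob_t=[(150,53),(652,152),(570,565),(400,305),(422,231),(377,447),(58,528),(310,124),(218,402),(500,490),(584,212)]
ob_s=[(622,478),(108,572),(50,250),(275,309),(285,352),None,(453,55),(437,408),(384,208),(130,228),(155,436)]
def f(p,full=0):
    r=[]
    for q,a,b in zip(pts(p),ob_t,ob_s):
        r+=list(np.subtract(proj('t0',q),t(*a)))
        if b: r+=list(np.subtract(proj('s0',q),s(*b)))
    return np.array(r)
best=min((least_squares(f,[440,0,-.2,th,1.2],loss='soft_l1') for th in(-3,3,2,-2,1)),key=lambda r:r.cost)
print(best.x,best.cost); print(np.round(best.fun,1))
for q in pts(best.x): print(np.round(q))
E
```

```text
tri valve [619.54798521  41.10938593  72.00949344] boss [577.06839575  54.01033173  59.89929092]
TRcorner [679.38339002 -97.7811333    2.84978398] armtip [443.2122078  245.70029925  96.80480848]
[ 5.78248191e+02  5.25499942e+01 -1.89627402e-01 -3.23867637e+00
  1.37471627e+00] 19.170900199501208
[-0.6 -1.4  0.  -1.3  0.4 -1.3 -1.1 -1.4  0.2 -0.5 -1.6 -1.1 -0.2 -0.9
 -0.8 -1.4 -0.2 -1.2 -0.7 -0.7 -0.5 -1.4 -0.3 -1.7 -0.9 -1.  -1.3 -0.6
 -0.4 -0.6 -0.4 -0.7 -0.2 -2.5 -0.7 -1.1 -1.6 -2.2 -0.3 -1.6 -2.4 -1. ]
[742. 215.  12.]
[ 681. -100.   12.]
[426. -51.  12.]
[578.  53.  68.]
[621.  40.  78.]
[498.  68.  34.]
[448. 243. 106.]
[685. 111.  64.]
[520. 160.  64.]
[471.  -6.  64.]
[637. -55.  64.]
```

```bash
cat > fit.py <<'E'
from h import *
from scipy.optimize import least_squares
t=lambda x,y:(229.5+(x+.5)/4.8,129.5+(y+.5)/4.8); s=lambda x,y:(274.5+(x+.5)/4.4,139.5+(y+.5)/4.4)
Z=lambda a:np.array([[np.cos(a),-np.sin(a),0],[np.sin(a),np.cos(a),0],[0,0,1]])
ob_t=[(150,53),(652,152),(570,565),(400,305),(422,231),(377,447),(58,528),(310,124),(218,402),(500,490),(584,212)]
ob_s=[(622,478),(108,572),(50,250),(275,309),(285,352),None,(453,55),(437,408),(384,208),(130,228),(155,436)]
def pts(p):
    x,y,a,th,ar=p[:5]; tt=lambda r,an,z:(r*np.cos(an),r*np.sin(an),z); v=np.pi+th
    piv=np.array([0,145.,0]); d=np.array([-45,0,0])-piv
    tip=piv+Z(-ar)@d/np.linalg.norm(d)*165
    J=[(130,190,12),(130,-130,12),(-130,-130,12),(0,0,68),tt(45,v,78),(-82,0,34),(*tip[:2],106)]+[tt(122,v+np.pi/4+k*np.pi/2,64) for k in range(4)]
    return [Z(a)@np.array(q)+[x,y,0] for q in J]
def f(p):
    r=[]
    for q,a,b in zip(pts(p),ob_t,ob_s):
        r+=list(np.subtract(proj('t0',q),t(*a))+p[5:7])
        if b: r+=list(np.subtract(proj('s0',q),s(*b))+p[7:9])
    return np.append(np.array(r),p[5:]*2)   # small priors on camera offsets
if __name__=='__main__':
    b=least_squares(f,[578,52,-.19,-3.24,1.37,0,0,0,0],loss='soft_l1')
    print(np.round(b.x,3)); print(np.round(b.fun,1))
    p=b.x
    for n,uv,z in(('cap',(610,190),40),('ring',(540,524),20)):
        q=Z(-p[2])@(atz('t0',*t(*uv),z)-[p[0],p[1],0]); print(n,q,np.hypot(*q[:2]))
E
python3 fit.py
```

```text
[ 5.77787e+02  5.31650e+01 -1.89000e-01 -3.24100e+00  1.37400e+00
  1.21000e-01  4.47000e-01  2.81000e-01  8.63000e-01]
[-0.3 -0.4  0.8 -0.3  0.7 -0.4 -0.2 -0.4  0.5  0.4 -0.9 -0.   0.1  0.1
 -0.  -0.3  0.1 -0.2  0.   0.3 -0.2 -0.4 -0.  -0.7 -0.2  0.1 -0.9  0.3
  0.4  0.5 -0.2  0.2  0.6 -1.4 -0.4 -0.  -0.7 -1.1  0.  -0.5 -1.6 -0.
  0.2  0.9  0.6  1.7]
cap [  94.48531614 -107.86811444   40.        ] 143.39806511785204
ring [-109.74685989 -106.12266248   20.        ] 152.66431393125612
```

Request:
carry_out:
  increments:
    - [0,0,-0.1,0,0,0,0]
    - [0,0,0,0,0,0,0]
  squeeze: 20

```text
time: 0.3
position: [198.7, -620.8, 264.5]
tcp_rot: [3.099, 0.484, 0.002]
force: [-1.3, -0.3, 0.7]
gripper_width: 58.9
grip_force: 0.0
```

Request:
carry_out:
  increments:
    - [0.11,-0.095,0,0,0,0,0]
    - [0.11,-0.095,0,0,0,0,0]
    - [0.11,-0.095,0,0,0,0,0]
    - [0.11,-0.095,0,0,0,0,0]
    - [0.11,-0.095,0,0,0,0,0]

```text
time: 0.8
position: [312.4, -431.3, 260.8]
tcp_rot: [-3.104, -0.484, 0.0]
force: [0.9, 0.1, -0.5]
gripper_width: 0.2
grip_force: 0.0
```

Request:
carry_out:
  increments:
    - [0.11,-0.095,0,0,0,0,0]
    - [0.11,-0.095,0,0,0,0,0]
    - [0.11,-0.095,0,0,0,0,0]
    - [0.11,-0.095,0,0,0,0,0]
    - [0.11,-0.095,0,0,0,0,0]

```text
time: 1.3
position: [426.0, -245.4, 261.0]
tcp_rot: [3.104, 0.484, -0.0]
force: [1.5, -0.8, 0.2]
gripper_width: -0.1
grip_force: 0.0
```

Request:
carry_out:
  increments:
    - [0.11,-0.095,0,0,0,0,0]
    - [0.11,-0.095,0,0,0,0,0]
    - [0.11,-0.095,0,0,0,0,0]
    - [0.11,-0.095,0,0,0,0,0]
    - [0.11,-0.095,0,0,0,0,0]

```text
time: 1.8
position: [539.7, -59.5, 260.9]
tcp_rot: [3.104, 0.484, -0.0]
force: [1.0, 0.1, -0.3]
gripper_width: -0.3
grip_force: 0.0
```

Request:
carry_out:
  increments:
    - [0.11,-0.095,0,0,0,0,0]
    - [0.11,-0.095,0,0,0,0,0]
    - [0.11,-0.095,0,0,0,0,0]
    - [0.11,-0.095,0,0,0,0,0]
    - [0.11,-0.095,0,0,0,0,0]

```text
time: 2.3
position: [653.6, 126.3, 260.5]
tcp_rot: [3.104, 0.484, -0.001]
force: [0.7, -0.3, 0.6]
gripper_width: -0.1
grip_force: 0.0
```

Request:
carry_out:
  increments:
    - [0,0,0,0,0,-0.09,0]
    - [0,0,0,0,0,-0.09,0]
    - [0,0,0,0,0,-0.09,0]
    - [0,0,0,0,0,-0.09,0]
    - [0,0,0,0,0,-0.09,0]

```text
time: 2.8
position: [652.7, 125.0, 260.4]
tcp_rot: [-2.74, -1.537, 0.001]
force: [0.8, -0.1, 0.9]
gripper_width: 0.1
grip_force: 0.0
```

Request:
carry_out:
  increments:
    - [0,0,0,0,0,-0.09,0]
    - [0,0,0,0,0,-0.09,0]
    - [0,0,0,0,0,-0.09,0]
    - [0,0,0,0,0,-0.09,0]
    - [0,0,0,0,0,-0.09,0]

```text
time: 3.3
position: [652.8, 124.8, 260.5]
tcp_rot: [-2.038, -2.39, 0.001]
force: [-0.0, 0.2, -1.1]
gripper_width: 0.0
grip_force: 0.0
```

Request:
carry_out:
  increments:
    - [0,0,0,0,0,-0.09,0]
    - [0,0,0,0,0,-0.09,0]
    - [0,0,0,0,0,-0.09,0]
    - [0,0,0,0,0,-0.09,0]
    - [0,0,0,0,0,0,0]

```text
time: 3.8
position: [652.8, 124.7, 260.4]
tcp_rot: [-1.298, -2.859, 0.0]
force: [0.1, 0.4, -0.3]
gripper_width: -0.1
grip_force: 0.0
```

Request:
carry_out:
  increments:
    - [0,0,0.14,0,0,0,0]
    - [0,0,0.14,0,0,0,0]
    - [0,0,0.14,0,0,0,0]
    - [0,0,0.14,0,0,0,0]
    - [0,0,0.07,0,0,0,0]

```text
time: 4.3
position: [650.6, 123.8, 67.7]
tcp_rot: [-1.303, -2.854, 0.006]
force: [-1.0, 0.0, 0.2]
gripper_width: -0.0
grip_force: 0.0
```

Request:
carry_out:
  increments:
    - [0,0,0.08,0,0,0,0]
    - [0,0,0,0,0,0,0]

```text
time: 4.5
position: [650.4, 123.9, 44.3]
tcp_rot: [-1.301, -2.854, 0.007]
force: [-0.6, -0.3, 0.9]
gripper_width: -0.4
grip_force: 0.0
```

```bash
python3 - <<'E'
from h import *
o=manip.observe();print(o['position'],np.round(o['joint_positions'],2),o['force'])
E
```

```text
[650.41655843 123.92599559  44.30069945] [ 0.23  0.84 -0.69  1.64  0.65  0.91 -0.  ] [-0.62990323 -0.28986811  0.91506587]
```

Request:
carry_out:
  increments:
    - [-0.02,0,0,0,0,0,0]
    - [-0.0265,-0.001,0,0,0,0.05,0]
    - [-0.0265,-0.001,0,0,0,0.05,0]
    - [-0.0265,-0.001,0,0,0,0.05,0]
    - [-0.0265,-0.001,0,0,0,0.05,0]

```text
time: 5.0
position: [675.1, 94.0, 50.3]
tcp_rot: [1.736, 2.617, 0.004]
force: [-1.0, 1.7, -0.7]
gripper_width: -0.2
grip_force: 0.7
```

```bash
cat > st.py <<'E'
from h import *
o=manip.observe(); p=np.array(o['position']); d=p[:2]-[578,53]; v=o['tcp_rot']; yaw=2*np.arctan2(v[1],v[0])
print('r',np.hypot(*d).round(1),'phi',np.degrees(np.arctan2(d[1],d[0])).round(1),'ideal from yaw',(np.degrees(yaw)-90+180)%360-180,'z',p[2].round(1),'q',np.round(o['joint_positions'],2),'F',np.round(o['force'],1),'t',o['time'])
E
python3 st.py
```

```text
r 105.4 phi 22.9 ideal from yaw 22.877212912986806 z 50.3 q [ 0.23  0.83 -0.63  1.6   0.58  0.9  -0.21] F [-1.   1.7 -0.7] t 5.0
```

Request:
carry_out:
  increments:
    - [-0.0265,-0.003,0.004,0,0,0.05,0]
    - [-0.0265,-0.003,0.003,0,0,0.05,0]
    - [-0.0265,-0.003,0.003,0,0,0.05,0]
    - [-0.0265,-0.003,0.002,0,0,0.05,0]
    - [-0.0265,-0.003,0,0,0,0.05,0]

```text
time: 5.5
position: [681.4, 54.7, 47.4]
tcp_rot: [2.212, 2.227, 0.007]
force: [1.1, 1.9, -0.0]
gripper_width: -0.3
grip_force: 0.8
```

```bash
python3 st.py
```

```text
r 103.4 phi 1.0 ideal from yaw 0.38433286426663926 z 47.4 q [ 0.23  0.81 -0.54  1.6   0.5   0.87 -0.49] F [ 1.1  1.9 -0. ] t 5.5
```

Request:
carry_out:
  increments:
    - [-0.0265,-0.0015,0,0,0,0.05,0]
    - [-0.0265,-0.0015,0,0,0,0.05,0]
    - [-0.0265,-0.0015,0,0,0,0.05,0]
    - [-0.0265,-0.0015,0,0,0,0.05,0]
    - [-0.0265,-0.0015,0,0,0,0.05,0]

```text
time: 6.0
position: [673.6, 15.6, 47.4]
tcp_rot: [2.604, 1.753, 0.008]
force: [2.1, 0.7, -0.6]
gripper_width: 0.1
grip_force: 0.8
```

```bash
python3 st.py
```

```text
r 102.7 phi -21.4 ideal from yaw -22.11540532586133 z 47.4 q [ 0.24  0.77 -0.45  1.63  0.42  0.83 -0.77] F [ 2.1  0.7 -0.6] t 6.0
```

Request:
carry_out:
  increments:
    - [-0.0265,-0.0015,0,0,0,0.05,0]
    - [-0.0265,-0.0015,0,0,0,0.05,0]
    - [-0.0265,-0.0015,0,0,0,0.05,0]
    - [-0.0265,-0.0015,0,0,0,0.05,0]
    - [-0.0265,-0.0015,0,0,0,0.05,0]

```text
time: 6.5
position: [651.6, -17.6, 47.4]
tcp_rot: [2.897, 1.211, 0.009]
force: [2.5, 0.0, 0.2]
gripper_width: 0.5
grip_force: 0.8
```

Request:
carry_out:
  increments:
    - [-0.0265,-0.0015,0,0,0,0.05,0]
    - [-0.0265,-0.0015,0,0,0,0.05,0]
    - [-0.0265,-0.0015,0,0,0,0.05,0]
    - [-0.0265,-0.0015,0,0,0,0.05,0]
    - [-0.0265,-0.0015,0,0,0,0.05,0]

```text
time: 7.0
position: [618.5, -39.6, 47.4]
tcp_rot: [3.078, 0.623, 0.009]
force: [0.6, 0.1, -0.2]
gripper_width: -0.4
grip_force: 0.8
```

```bash
python3 st.py
```

```text
r 101.1 phi -66.4 ideal from yaw -67.12979077544404 z 47.4 q [ 0.21  0.67 -0.27  1.78  0.25  0.72 -1.36] F [ 0.6  0.1 -0.2] t 7.0
```

Request:
carry_out:
  increments:
    - [-0.0265,-0.0005,0,0,0,0.05,0]
    - [-0.0265,-0.0005,0,0,0,0.05,0]
    - [-0.0265,-0.0005,0,0,0,0.05,0]
    - [-0.0265,-0.0005,0,0,0,0.05,0]
    - [-0.0265,-0.0005,0,0,0,0.05,0]

```text
time: 7.5
position: [580.0, -47.8, 47.3]
tcp_rot: [-3.141, -0.011, -0.01]
force: [1.5, 1.1, 1.1]
gripper_width: -0.1
grip_force: 0.7
```

Request:
carry_out:
  increments:
    - [-0.0265,-0.0008,0,0,0,0.05,0]
    - [-0.0265,-0.0008,0,0,0,0.05,0]
    - [-0.0265,-0.0008,0,0,0,0.05,0]
    - [-0.02,-0.0005,0,0,0,0.0375,0]
    - [-0.01,0,0,0,0,0.019,0]

```text
time: 8.0
position: [547.1, -43.0, 46.9]
tcp_rot: [-3.102, 0.493, -0.008]
force: [0.7, 0.2, 1.6]
gripper_width: 0.0
grip_force: 0.7
```

```bash
python3 st.py; python3 - <<'E'
from h import *
snap('top','t1',(230,130,380,255),4.8); snap('scene','s1',(275,120,425,255),4.4)
a=cv2.imread('pics/t1.png');b=cv2.imread('pics/s1.png')
E
```

```text
r 100.9 phi -107.8 ideal from yaw -108.05533085979175 z 46.9 q [ 0.09  0.56 -0.09  1.97  0.09  0.61 -1.94] F [0.7 0.2 1.6] t 8.0
```

View pics/t1.png

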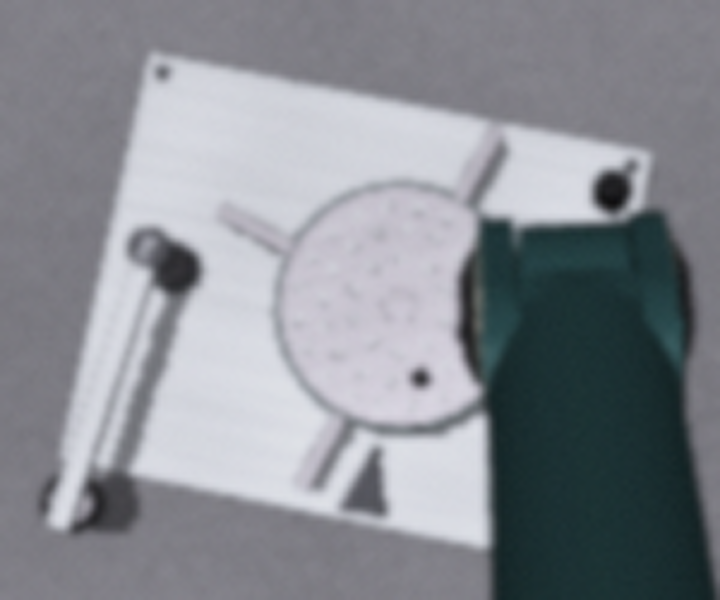

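Crop: valve at (420,377), spoke tips at (495,127), (222,210), (310,487); the cap and ring are undisturbed. Work out the remaining angle.

```bash
python3 - <<'E'
from fit import *
off=np.array([.12,.45])
def w(u,v,z): a=np.array(t(u,v))-off; return atz('t0',a[0],a[1],z)[:2]
C=np.array([577.8,53.2])
an=lambda u,v,z,C=C:(np.degrees(np.arctan2(*(w(u,v,z)-C)[::-1])), np.hypot(*(w(u,v,z)-C)))
print('valve',an(420,377,78),'wedge tip',an(377,447,34),'wedge base',an(365,514,34),'boss',w(400,305,68))
for s_ in [(493,130),(222,210),(310,487)]: print('spoke',an(*s_,64))
print('jig wedge dir',np.degrees(np.pi-.189))
E
```

```text
valve (np.float64(-163.66960692348192), np.float64(44.5417558326298)) wedge tip (np.float64(169.75155603540563), np.float64(83.0870381569606)) wedge base (np.float64(170.0644109540369), np.float64(123.69525946252612)) boss [578.01455075  53.47221388]
spoke (np.float64(-26.761354425551577), np.float64(117.9298419762965))
spoke (np.float64(62.22597253818903), np.float64(120.72815720478168))
spoke (np.float64(154.20353344121938), np.float64(118.62793240430634))
jig wedge dir 169.17109767202743
```

Request:
carry_out:
  increments:
    - [-0.0265,-0.001,0,0,0,0.05,0]
    - [-0.0265,-0.001,0,0,0,0.05,0]
    - [-0.0265,-0.001,0,0,0,0.05,0]
    - [-0.0265,-0.001,0,0,0,0.05,0]
    - [-0.0133,0,0,0,0,0.025,0]

```text
time: 8.6
position: [514.3, -26.4, 45.3]
tcp_rot: [-2.967, 1.03, -0.002]
force: [2.0, 0.9, 1.0]
gripper_width: 0.1
grip_force: 0.6
```

Request:
carry_out:
  increments:
    - [-0.006,0,0,0,0,0.01,0]
    - [-0.006,0,0,0,0,0.01,0]
    - [-0.006,0,0,0,0,0.01,0]
    - [0,0,0,0,0,0,0]

```text
time: 9.0
position: [509.4, -23.2, 44.7]
tcp_rot: [-2.944, 1.097, 0.0]
force: [1.1, -0.3, -0.4]
gripper_width: 0.1
grip_force: 0.4
```

```bash
python3 st.py; python3 - <<'E'
from h import *
snap('top','t2',(230,130,380,255),4.8)
E
```

```text
r 102.6 phi -132.0 ideal from yaw -130.89017460532057 z 44.7 q [-0.03  0.52  0.01  2.06 -0.01  0.56 -2.3 ] F [ 1.1 -0.3 -0.4] t 9.0
```

View pics/t2.png

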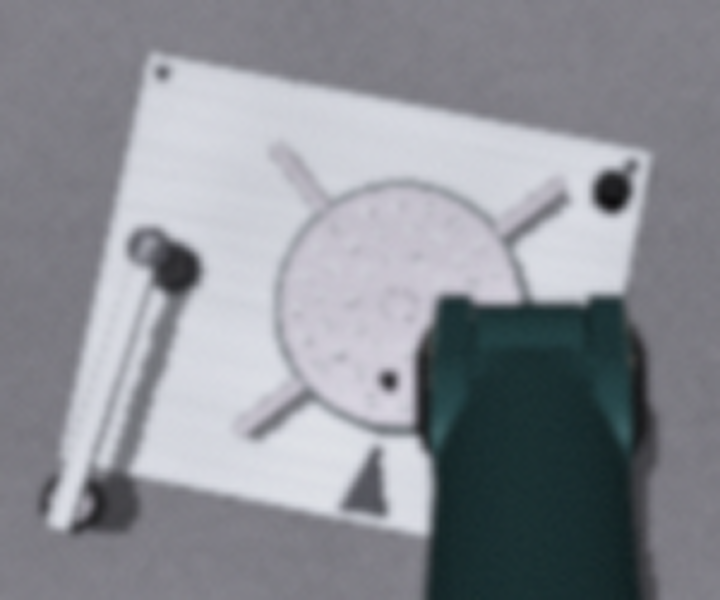

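Valve at crop (388,380), spoke tips at (277,147), (567,188), (243,432). Refine the valve by dark centroid.

```bash
cat > va.py <<'E'
from fit import *
def val(fn,u,v,cam=t,off=(.12,.45),r=5,z=74):
    g=np.load('pics/'+fn+'.npy').mean(2); c=cam(u,v); x0,y0=int(round(c[0])),int(round(c[1]))
    p=g[y0-r:y0+r+1,x0-r:x0+r+1]; m=np.median(p); w=np.clip(m-p-25,0,None); Y,X=np.mgrid[y0-r:y0+r+1,x0-r:x0+r+1]
    cx,cy=(w*X).sum()/w.sum(),(w*Y).sum()/w.sum()
    q=atz('t0' if cam is t else 's0',cx-off[0],cy-off[1],z)[:2]-[577.8,53.2]
    return (cx,cy),np.degrees(np.arctan2(q[1],q[0])),np.hypot(*q)
if __name__=='__main__':
    for a in(('t0',422,231),('t1',420,377),('t2',388,380)): print(val(*a))
    for a in [(277,147),(243,432),(565,186)]:
        q=atz('t0',*(np.array(t(*a))-[.12,.45]),64)[:2]-[577.8,53.2]; print(np.degrees(np.arctan2(q[1],q[0])))
E
python3 va.py
```

```text
((np.float64(317.5327922077922), np.float64(177.86201298701297)), np.float64(-16.10207188527474), np.float64(44.61404907035288))
((np.float64(317.126524390244), np.float64(208.31219512195125)), np.float64(-163.88159787203978), np.float64(44.66931596408857))
((np.float64(310.53821757056784), np.float64(208.84173802727565)), np.float64(172.33696909204357), np.float64(44.979484746304536))
38.48205030501896
129.33758948711272
-53.06831237200605
```

Request:
carry_out:
  increments:
    - [-0.0065,-0.0008,0,0,0,0.013,0]
    - [-0.0065,-0.0008,0,0,0,0.013,0]
    - [-0.006,-0.0008,0,0,0,0.013,0]
    - [0,0,0,0,0,0,0]

```text
time: 9.45
position: [505.1, -18.8, 44.5]
tcp_rot: [2.908, -1.187, -0.001]
force: [-0.3, -0.7, 0.3]
gripper_width: 0.4
grip_force: 0.2
```

```bash
python3 st.py; python3 - <<'E'
from va import *
snap('top','t3',(230,130,380,255),4.8); print(val('t3',382,380))
E
```

```text
r 102.3 phi -135.5 ideal from yaw -134.42384234147409 z 44.5 q [-0.05  0.51  0.02  2.07 -0.02  0.55 -2.35] F [-0.3 -0.7  0.3] t 9.45
((np.float64(311.4707005153656), np.float64(209.17121588089333)), np.float64(175.7537551578364), np.float64(45.59963099408398))
```

Request:
carry_out:
  increments:
    - [0.03,0,0,0,0,0,0]
    - [0.03,0,0,0,0,0,0]
    - [0,0,-0.14,0,0,0,0]
    - [0,0,-0.15,0,0,0,0]
    - [0,0,-0.15,0,0,0,0]

```text
time: 10.0
position: [518.7, -32.3, 177.9]
tcp_rot: [2.908, -1.188, -0.002]
force: [1.1, -1.1, -0.3]
gripper_width: 0.1
grip_force: 0.0
```

Request:
carry_out:
  increments:
    - [0,0.14,0,0,0,0,0]
    - [0,0.14,0,0,0,0,0]
    - [0,0.14,0,0,0,0,0]
    - [0,0.1,0,0,0,0,0]
    - [0,0,0,0,0,0,0]

```text
time: 10.5
position: [406.8, -146.5, 176.9]
tcp_rot: [2.904, -1.197, -0.001]
force: [1.1, 0.3, 0.4]
gripper_width: -0.3
grip_force: 0.0
```

```bash
python3 st.py; python3 - <<'E'
from va import *
snap('top','t4',(230,130,380,255),4.8); snap('scene','s4')
print(val('t4',382,380),val('t4',382,380,r=4))
E
```

```text
r 262.9 phi -130.6 ideal from yaw -134.7931173718042 z 176.9 q [ 0.17  0.17  0.1   2.17 -0.02  0.8  -2.06] F [1.1 0.3 0.4] t 10.5
((np.float64(309.50064808814), np.float64(208.69539857420608)), np.float64(168.60669957903525), np.float64(45.085119753275734)) ((np.float64(309.5118029421827), np.float64(208.6920971604516)), np.float64(168.64301261258825), np.float64(45.06962715188428))
```

View pics/t4.png

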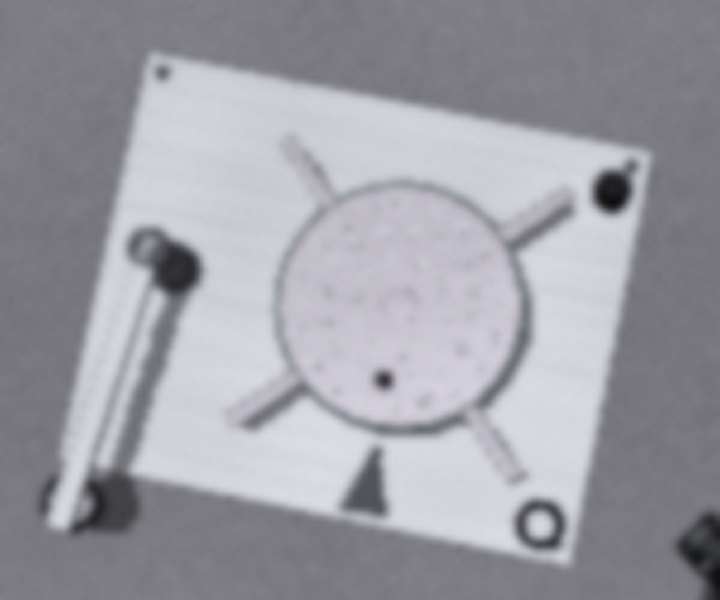

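Valve now reads about 168.6° against a wedge at 169–170°, so it is aligned within about 1°. The loose parts are unmoved. Next is the swing arm, approached at height and pushed from its outer side.

Request:
carry_out:
  increments:
    - [0,0,-0.05,0,0,-0.094,0]
    - [0,0,-0.05,0,0,-0.094,0]
    - [0,0,-0.05,0,0,-0.094,0]
    - [0,0,-0.05,0,0,-0.094,0]
    - [0,0,0,0,0,-0.094,0]

```text
time: 11.1
position: [411.9, -142.4, 238.7]
tcp_rot: [3.141, -0.044, 0.007]
force: [1.3, -0.4, -0.7]
gripper_width: 0.1
grip_force: 0.0
```

Request:
carry_out:
  increments:
    - [0,0,0,0,0,-0.094,0]
    - [0,0,0,0,0,-0.094,0]
    - [0,0,0,0,0,-0.094,0]
    - [0,0,0,0,0,-0.094,0]
    - [0,0,0,0,0,-0.094,0]

```text
time: 11.6
position: [410.7, -142.1, 236.8]
tcp_rot: [-2.946, -1.092, -0.001]
force: [-0.3, 0.1, 0.5]
gripper_width: -0.0
grip_force: 0.0
```

Request:
carry_out:
  increments:
    - [0,0,0,0,0,-0.094,0]
    - [0,0,0,0,0,-0.094,0]
    - [0,0,0,0,0,0,0]

```text
time: 11.9
position: [410.5, -142.2, 236.7]
tcp_rot: [-2.757, -1.505, -0.001]
force: [-0.4, 0.3, 0.4]
gripper_width: 0.1
grip_force: 0.0
```

```bash
python3 st.py; python3 -c "
from h import *
o=manip.observe();print(o['position'])"
```

```text
r 257.2 phi -130.6 ideal from yaw -32.74352199067221 z 236.7 q [ 0.29  0.09 -0.03  2.1   0.    0.95 -0.32] F [-0.4  0.3  0.4] t 11.9
[ 410.51981881 -142.17800721  236.72182453]
```

Request:
carry_out:
  increments:
    - [0.13,-0.042,0,0,0,0,0]
    - [0.13,-0.042,0,0,0,0,0]
    - [0.13,-0.042,0,0,0,0,0]
    - [0.13,-0.042,0,0,0,0,0]
    - [0.13,-0.042,0,0,0,0,0]

```text
time: 12.4
position: [463.1, 57.5, 236.9]
tcp_rot: [-2.761, -1.498, -0.001]
force: [1.1, -0.4, -0.2]
gripper_width: 0.3
grip_force: 0.0
```

Request:
carry_out:
  increments:
    - [0.13,-0.042,0,0,0,0,0]
    - [0.13,-0.042,0,0,0,0,0]
    - [0.13,-0.042,0,0,0,0,0]
    - [0.13,-0.042,0,0,0,0,0]
    - [0.13,-0.042,0,0,0,0,0]

```text
time: 12.9
position: [515.6, 255.6, 236.5]
tcp_rot: [-2.761, -1.498, -0.0]
force: [0.3, 0.8, 0.2]
gripper_width: -0.2
grip_force: 0.0
```

Request:
carry_out:
  increments:
    - [0,0,0.12,0,0,0,0]
    - [0,0,0.1,0,0,0,0]
    - [0,0,0,0,0,0,0]

```text
time: 13.2
position: [512.6, 252.7, 166.4]
tcp_rot: [-2.76, -1.5, 0.013]
force: [-0.1, -0.9, -0.1]
gripper_width: -0.1
grip_force: 0.0
```

```bash
cat > st2.py <<'E'
from h import *
o=manip.observe(); p=np.array(o['position']); d=p[:2]-[605,195.6]; v=o['tcp_rot']; yaw=2*np.arctan2(v[1],v[0])
print('r',np.hypot(*d).round(1),'phi',(np.degrees(np.arctan2(d[1],d[0]))%360).round(1),'ideal phi',(np.degrees(yaw)+90)%360,'p',p.round(1),'q',np.round(o['joint_positions'],2),'F',np.round(o['force'],1),'t',o['time'])
E
python3 st2.py
```

```text
r 108.6 phi 148.3 ideal phi 147.03805407704925 p [512.6 252.7 166.4] q [-0.29  0.44 -0.28  1.83  0.15  0.9  -1.22] F [-0.1 -0.9 -0.1] t 13.2
```

Request:
carry_out:
  increments:
    - [0.02,0,0.1,0,0,0,0]
    - [0,0,0.1,0,0,0,0]
    - [0,0,0.06,0,0,0,0]
    - [0,0,0,0,0,0,0]

```text
time: 13.6
position: [517.8, 257.7, 91.5]
tcp_rot: [-2.76, -1.499, 0.005]
force: [-0.4, -0.4, -0.1]
gripper_width: -0.2
grip_force: 0.0
```

```bash
python3 st2.py
```

```text
r 107.1 phi 144.5 ideal phi 147.01104529528573 p [517.8 257.7  91.5] q [-0.32  0.55 -0.26  1.87  0.2   0.75 -1.26] F [-0.4 -0.4 -0.1] t 13.6
```

Request:
carry_out:
  increments:
    - [-0.018,0,0.004,0,0,0,0]
    - [-0.028,0.0012,0.003,0,0,-0.05,0]
    - [-0.028,0.0012,0,0,0,-0.05,0]
    - [-0.028,0.0012,0,0,0,-0.05,0]
    - [-0.028,0.0012,0,0,0,-0.05,0]

```text
time: 14.1
position: [503.0, 223.4, 92.8]
tcp_rot: [2.488, 1.918, 0.006]
force: [0.5, 1.6, -0.7]
gripper_width: 0.1
grip_force: 0.7
```

```bash
python3 st2.py
```

```text
r 105.7 phi 164.7 ideal phi 165.26430008523818 p [503.  223.4  92.8] q [-0.21  0.52 -0.34  1.94  0.25  0.73 -0.95] F [ 0.5  1.6 -0.7] t 14.1
```

Contact made at about 1.7 N. Continuing.

Request:
carry_out:
  increments:
    - [-0.028,0.0012,0.004,0,0,-0.05,0]
    - [-0.028,0.0012,0.003,0,0,-0.05,0]
    - [-0.028,0.0012,0.002,0,0,-0.05,0]
    - [-0.028,0.0012,0,0,0,-0.05,0]
    - [-0.028,0.0012,0,0,0,-0.05,0]

```text
time: 14.6
position: [500.9, 181.6, 90.3]
tcp_rot: [2.065, 2.365, 0.006]
force: [-0.4, 1.1, 0.8]
gripper_width: -0.2
grip_force: 0.7
```

```bash
python3 st2.py
```

```text
r 105.0 phi 187.7 ideal phi 187.75621037851178 p [500.9 181.6  90.3] q [-0.06  0.51 -0.43  1.97  0.32  0.72 -0.56] F [-0.4  1.1  0.8] t 14.6
```

Request:
carry_out:
  increments:
    - [-0.028,0.0012,0.001,0,0,-0.05,0]
    - [-0.028,0.0012,0,0,0,-0.05,0]
    - [-0.028,0.0012,0,0,0,-0.05,0]
    - [-0.028,0.0012,0,0,0,-0.05,0]
    - [-0.02,0.0012,0,0,0,-0.035,0]

```text
time: 15.1
position: [513.7, 143.5, 89.9]
tcp_rot: [1.597, 2.702, 0.003]
force: [-0.8, 0.6, 0.9]
gripper_width: -0.2
grip_force: 0.7
```

```bash
python3 st2.py
```

```text
r 105.1 phi 209.7 ideal phi 208.83433236029938 p [513.7 143.5  89.9] q [ 0.08  0.53 -0.52  1.97  0.39  0.73 -0.17] F [-0.8  0.6  0.9] t 15.1
```

Request:
carry_out:
  increments:
    - [-0.028,0.0012,0,0,0,-0.05,0]
    - [-0.028,0.0012,0,0,0,-0.05,0]
    - [-0.02,0.0008,0,0,0,-0.035,0]
    - [-0.014,0.0005,0,0,0,-0.025,0]
    - [-0.01,0,0,0,0,-0.02,0]

```text
time: 15.6
position: [531.7, 119.6, 89.8]
tcp_rot: [1.202, 2.899, 0.002]
force: [-1.1, 1.0, 0.5]
gripper_width: -0.3
grip_force: 0.6
```

```bash
python3 st2.py; python3 - <<'E'
from h import *
snap('top','t5',(230,130,380,255),4.8); snap('scene','s5',(275,120,425,255),4)
a=cv2.imread('pics/t5.png');b=cv2.imread('pics/s5.png')
a=cv2.resize(a,None,fx=.55,fy=.55);b=cv2.resize(b,None,fx=.65,fy=.65)
h=max(a.shape[0],b.shape[0]);P=lambda i:cv2.copyMakeBorder(i,0,h-i.shape[0],0,0,0)
cv2.imwrite('pics/m5.png',np.hstack([P(a),P(b)]))
E
```

```text
r 105.6 phi 226.0 ideal phi 224.9462721144649 p [531.7 119.6  89.8] q [ 0.17  0.57 -0.58  1.94  0.44  0.76  0.12] F [-1.1  1.   0.5] t 15.6
```

View pics/m5.png

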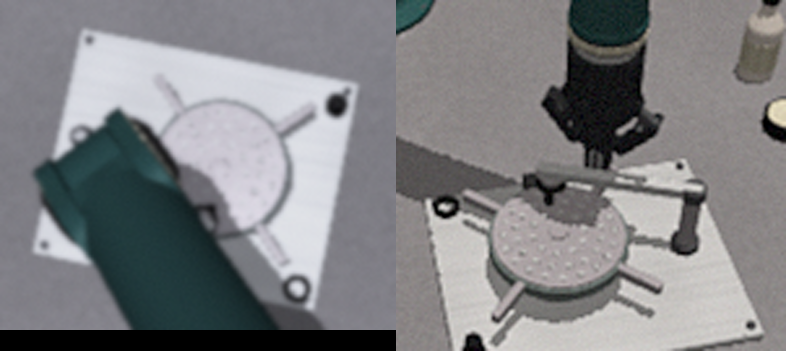

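The left view is mostly hidden by the arm; the right view shows the pad at (548,180) nearly over the valve, with the arm still about 6° short. Last slow push.

Request:
carry_out:
  increments:
    - [-0.01,0.001,0,0,0,-0.02,0]
    - [-0.009,0.001,0,0,0,-0.018,0]
    - [-0.008,0.001,0,0,0,-0.016,0]
    - [-0.007,0,0,0,0,-0.012,0]
    - [0,0,0,0,0,0,0]

```text
time: 16.2
position: [538.9, 113.4, 87.7]
tcp_rot: [1.051, 2.96, 0.0]
force: [-0.2, -0.1, -0.0]
gripper_width: -0.1
grip_force: 0.0
```

```bash
python3 st2.py
```

```text
r 105.5 phi 231.2 ideal phi 230.89736740063432 p [538.9 113.4  87.7] q [ 0.2   0.59 -0.6   1.92  0.46  0.77  0.23] F [-0.2 -0.1 -0. ] t 16.2
```

Request:
carry_out:
  increments:
    - [0.02,0,0,0,0,0,0]
    - [0.04,0,0,0,0,0,0]
    - [0,0,-0.12,0,0,0,0]
    - [0,0,-0.15,0,0,0,0]
    - [0,0,-0.15,0,0,0,0]

```text
time: 16.7
position: [522.9, 125.9, 214.5]
tcp_rot: [-1.048, -2.96, 0.001]
force: [1.6, -0.4, 0.7]
gripper_width: -0.0
grip_force: 0.0
```

Request:
carry_out:
  increments:
    - [0,0,-0.08,0,0,0,0]
    - [-0.045,-0.138,0,0,0,0,0]
    - [-0.045,-0.138,0,0,0,0,0]
    - [-0.045,-0.138,0,0,0,0,0]
    - [-0.045,-0.138,0,0,0,0,0]

```text
time: 17.2
position: [460.4, -38.1, 237.4]
tcp_rot: [1.049, 2.961, -0.001]
force: [1.4, 0.6, 0.4]
gripper_width: 0.2
grip_force: 0.0
```

Request:
carry_out:
  increments:
    - [-0.045,-0.138,0,0,0,0,0]
    - [-0.045,-0.138,0,0,0,0,0]
    - [-0.045,-0.138,0,0,0,0,0]
    - [-0.045,-0.138,0,0,0,0,0]
    - [0,0,0,0,0,0,0]

```text
time: 17.7
position: [396.6, -204.7, 237.1]
tcp_rot: [-1.064, -2.955, 0.004]
force: [-0.0, 0.7, 1.2]
gripper_width: 0.1
grip_force: 0.0
```

```bash
python3 st2.py; python3 - <<'E'
from h import *
snap('top','t6',(230,130,380,255),4.8); snap('scene','s6',(315,180,375,220),7)
a=cv2.imread('pics/t6.png')[180:,:560];b=cv2.imread('pics/s6.png')
a=cv2.resize(a,(420,315));h=max(a.shape[0],b.shape[0]);P=lambda i:cv2.copyMakeBorder(i,0,h-i.shape[0],0,0,0)
cv2.imwrite('pics/m6.png',np.hstack([P(a),P(b)])[:,:800])
E
```

```text
r 451.3 phi 242.5 ideal phi 230.3988779928027 p [ 396.6 -204.7  237.1] q [ 0.94  0.17 -0.59  2.04  0.11  0.97  1.17] F [-0.   0.7  1.2] t 17.7
```

View pics/m6.png

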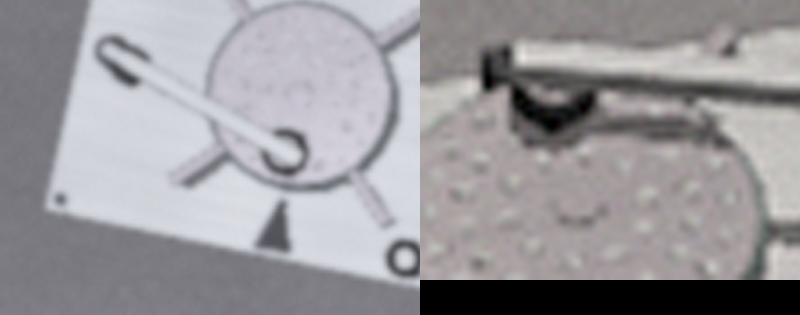

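The pad is at m6 (284,151), with the valve hidden under it and the wedge tip at (283,200). Check the pad and valve centres numerically.

```bash
python3 - <<'E'
from fit import *
off=np.array([.12,.45]); w=lambda u,v,z: atz('t0',*(np.array(t(u,v))-off),z)[:2]
print('pad z82/92',w(379,381.5,82),w(379,381.5,92),'ideal',577.8+45*np.cos(2.953),53.2+45*np.sin(2.953))
K=np.array([309.505,208.69])-off; print('valve',atz('t0',*K,74)[:2])
# arm direction from centreline points in m6 (top of bar z=106)
m=lambda x,y:w(x/.75,y/.75+180,106)
# centreline from bright bar pixels
g=cv2.imread('pics/m6.png')[:, :420].mean(2); pts=[]
for x in range(150,205,3):
    y0=62+(x-150)*.53; ys=np.arange(int(y0-22),int(y0+22)); print(end='')
    c=g[ys,x]; pts.append((x,ys[c>np.percentile(c,75)].mean()))
tip=m(307,152); piv=np.array([605,195.6]); print('tip',tip,np.hypot(*(tip-piv)),'dir',np.degrees(np.arctan2(*(tip-piv)[::-1]))%360,'(ideal 241.9)')
q=m(120,51); p2=m(291,146); print('line dir',np.degrees(np.arctan2(*(p2-q)[::-1]))%360)
E
```

```text
pad z82/92 [531.91607768  64.17950409] [531.19737428  63.51134896] ideal 533.5978926407834 61.636450972078876
valve [533.61855347  62.09429246]
tip [529.69866688  45.34335424] 168.06948076284448 dir 243.38219540180097 (ideal 241.9)
line dir 241.54291170228342
```

```bash
python3 -c "
from workcell import manip
print(manip.close_job())"
```

```text
the job is handed in; nothing more can be done
None
```

The job is handed in: the valve points at the wedge to within about 1°, the pad sits centred over the valve to about 3 mm (12 mm of slack), no loose item was touched, and the arm finished clear at about 18 s of the 72 s allowed.

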